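Draw out the white-knobbed tube stop

TASK

Set the tube gauge for the next snowshoe frame: take the green stop gauge with the white porcelain knob on its steel bar and pull that sprung bar out as far as it goes, to its stop, then let go and leave it out. Leave the bar of the other gauge, the one with the black knob, alone; the small knobs on the parts cabinet are not meant.

Things in the scene. Friction and masses are not known exactly. Their poses are not given: they have to be found in the camera images.
- white_gauge: The gauge to work: green housing 130 (its x) x 50 x 42 mm high on a 150 x 76 mm base plate, fixed to the board; brass collar on its front. Origin: centre of the underside; z up. A flat steel bar slides level out of the front along its -x, with a block (30 x 30 mm, top at 28 mm) and the white knob at its outer end. The other gauge is otherwise alike; either may be left or right, turned up to 20 degrees.
- white_slide (a joint): How far the white-knobbed bar is drawn out, in m: 0 fully in, 0.100 against its stop; grows as the knob moves along the gauge's -x. Starts at 0 to 0.02. A spring (1.5 N in, 3 N out) draws it in, but a 5 N brake holds it where it is let go, so pulling takes 7 to 9 N. A red band on the bar shows outside the collar only in the last 11 mm, wholly at the stop.
- white_knob (a point): White porcelain knob to pull: upright, round, 32 mm across, straight sides 48 to 62 mm above the board, top at 68 mm, on a 14 mm brass neck. The point is on its axis, 55 mm above the board, on the gauge's centre line, 125 mm along -x from the gauge's origin with the bar in (225 mm out). With the bar in, the collar (34 mm high) is 50 mm behind the knob's axis, the housing 60 mm.
- black_knob (a point): Black knob of the other gauge, same size and shape, the point at the same place in it. Its bar, sprung alike, is to be left as it is (drawn out 0 to 30 mm at the start).

How it is judged:
By the outcome, as a careful person would: the job done as asked, in the order asked, and still so for the second after the job is handed in, with the robot touching nothing.
It also fails if it takes over 35 s, if anything falls off the work surface, if the arm or the gripper's body presses on something with over 40 N, if the wrist force passes 120 N, or if a joint passes its speed limit or range.

ROBOT

A 7-joint arm with a two-finger parallel gripper is mounted at the origin on the work surface. World frame = base frame: x ahead of the robot, y to its left, z up, the work surface at z = 0. Lengths are in m, angles in degrees, forces in N, time in s.
With the tool pointing down it reaches from about 0.425 to 0.875 m from the base axis. Payload 4.7 kg.
Tool frame: the origin (TCP) lies midway between the tips of the shut fingers; the grasp point (between the pads) lies env.grip_point_offset behind it (env.grip_point_offset is the distance from the TCP to the grasp point, in m); z points along the fingers, y is the line along which they close (so a half turn about z gives the same grasp; the last joint's range is limited). The gripper opens to 87 mm and grips with 3 to 60 N. Pads are 19 mm wide; open, the fingers measure 117 mm over their backs; the gripper's body (75 mm by 190 mm) begins 51 mm behind the grasp point.
Start: joints at [71.339, 18.392, -4.016, 83.108, 1.295, 78.541, -3.26], TCP at [0.217, -0.613, 0.223] pointing down, gripper open.
Joint ranges: [-163.93, 163.93], [-17.29, 119.83], [-79.2, 71.16], [3.27, 140.29], [-89.18, 269.18], [5.43, 117.66], [-154.24, 154.24]. Speed limits (degrees/s): [147.25, 147.25, 180, 180, 180, 180, 180].

INTERFACE

Orientations are given as [roll, pitch, yaw] about the fixed x, y, z axes, in that order (R = Rz(yaw) Ry(pitch) Rx(roll)).
In Python, from cell import env gives the robot as it stands.
- The arm moves only by the shell command python3 -m creep 'ROWS' [FORCE]. ROWS is a JSON object of lists of equal length, an entry for each row: "translation": the shift along the tool's x, y, z in units of 0.08 m (1.0 is 0.08 m), a list of three; "turn": the turn, a rotation vector about the tool's x, y, z in units of 180 degrees (1.0 is 180 degrees), a list of three; "grip": the opening, from 0 (shut) to 1 (fully open). In form: {"translation": [[x, y, z], ...], "turn": [[ax, ay, az], ...], "grip": [grip, ...]}. A call has 1 to 5 rows; each row shifts and turns the commanded pose from where the row before left it, along the tool's axes as they then stand; what a row does not reach is not made up. A row lasts 1/8 s, in which the tool goes at most 62.5 mm and 10.7 degrees, less where a joint would pass 70% of its speed; a pose out of reach is approached as far as the arm can. A call with a number of a shift or a turn outside -1 to 1 is refused whole. A call with a gripper value outside its range is refused whole. The fingers move at their own pace and stop on an object; FORCE is the grip in N (left out, the last holds). Time passes only in rows, so rows that do not move let the fingers close. It gives the time, the measured TCP pose, the force, the opening and the grip force at its end, in the units of the state.
- env.get_obs(): the state, without advancing time (a new reading comes with each control period).
- env.read_camera(name): name is "side" or "top"; returns a dict with "frame" (480x640x3 uint8, red, green, blue), "z_map" (480x640 float32, m along the optical axis (not along the pixel's ray), 0 where there is no reading), "K" (3x3 intrinsics, pixels), "D" ([k1, k2, p1, p2, k3] as OpenCV has them; the pictures are not rectified), "rvec" (rotation vector, rad) and "tvec" (3), from world to camera coordinates, as OpenCV has them. Camera axes: x right, y down, z forward; pixel columns grow to the right and rows downward; lengths in m; the calibration is good to about 2 mm. A picture is of the moment at which its call begins.
- env.sign_off(): hands the job in; it is judged then, once.
The state is a dict: "time_s": time; "qpos": joint angles; "joint_velocities": joint speeds; "effort": joint torques, N m; "tool_pos": TCP position; "tool_rot": TCP orientation; "force": force on the tool from outside, world axes, zero at the start; "wrist_torque": the same for the moment, N m; "grip_width": finger opening in m; "grasp_force": force on a finger pad.
Only numpy, scipy, OpenCV 4.12 (cv2) and the standard library are available. Lean on these libraries where they do the work, as an engineer would, in place of code of your own. Each camera call takes 0.05 s, during which the arm holds its last target. There are 200 camera calls.

## Working session

There is one attempt and no reset: what is moved stays moved. The work goes in short steps, Python scripts to look and compute and a shell command to move; the robot and the scene stay as the last step left them, time stands still between calls to the robot, and variables do not carry over. Pictures are saved under pics/ and viewed, at most 10 in all, crops included, and the job is handed in when it is done.

```bash
mkdir -p pics; ls; python3 - <<'E'
from cell import env
import cv2,numpy as np
o=env.get_obs();print(o, env.grip_point_offset)
for n in("top","side"):
    c=env.read_camera(n);cv2.imwrite(f"pics/{n}0.png",c["frame"][:,:,::-1]);np.savez(f"{n}0.npz",**c)
    R=cv2.Rodrigues(np.array(c["rvec"]))[0];print(n,-R.T@np.ravel(c["tvec"]))
E
```

```text
pics
{'time_s': 0.0, 'qpos': array([71.3385387 , 18.43996467, -4.01562783, 83.17653469,  1.29510755,
       78.53964923, -3.25942381]), 'joint_velocities': array([ 0.10945071, -0.05987444, -0.10851984, -0.08383295,  0.00557522,
        0.06117929, -0.0850218 ]), 'effort': array([ 1.10350327e-04, -4.91287351e+01, -4.03740825e-01, -3.12528241e+01,
       -6.37660269e-02,  4.36730019e-02,  1.88500258e-04]), 'tool_pos': array([ 0.21641158, -0.61232087,  0.22143696]), 'tool_rot': array([-1.79889102e+02,  5.84482760e-03,  1.94719419e+01]), 'force': array([0.62725827, 0.34553446, 1.95502981]), 'wrist_torque': array([-0.01490406,  0.00231214, -0.00805314]), 'grasp_force': 0.0, 'grip_width': 0.08706422215958903} 0.0187
top [ 0.4617624  -0.00297161  1.02984777]
side [ 0.20146645 -0.50290162  0.49370351]
```

View pics/top0.png

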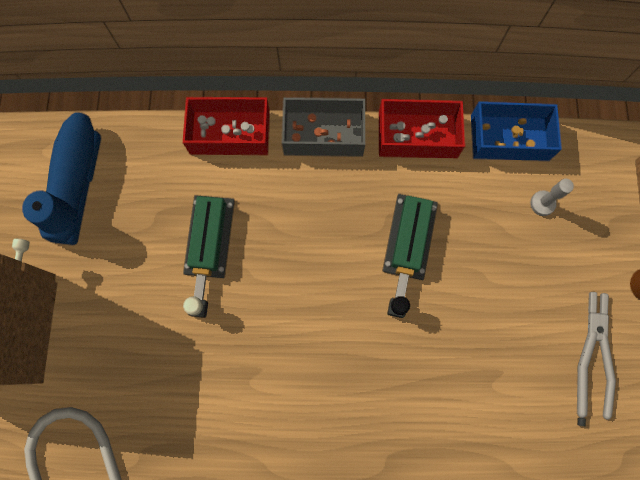

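View pics/side0.png

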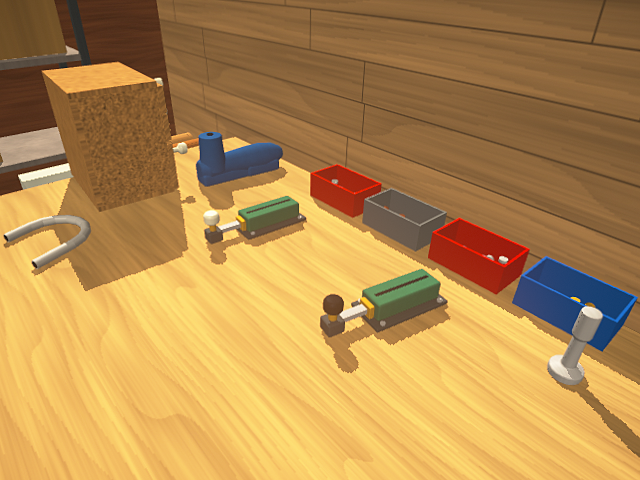

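The white-knobbed gauge is on the left in the top view, with its knob at about (194,306). The black one is at (400,306). In the side view the white knob is at (211,217). Next I measure the housing axis and the knob.

```bash
cat > h.py <<'E'
import cv2,numpy as np
def ray(c,px,z):
    R=cv2.Rodrigues(np.array(c["rvec"],float))[0];t=np.ravel(c["tvec"])
    p=cv2.undistortPoints(np.array(px,float).reshape(-1,1,2),np.array(c["K"],float),np.array(c["D"],float)).reshape(-1,2)
    d=np.c_[p,np.ones(len(p))]@R;o=-R.T@t
    return o+d*((z-o[2])/d[:,2])[:,None]
def blob(m,near):
    n,l,s,ce=cv2.connectedComponentsWithStats(m.astype(np.uint8))
    k=[i for i in range(1,n) if s[i,4]>60]; i=min(k,key=lambda i:np.hypot(*(ce[i]-near)))
    return l==i,ce[i],s[i]
def measure(c,kn,gr):
    f=c["frame"];h=cv2.cvtColor(f,cv2.COLOR_RGB2HSV).astype(int)
    g,_,_=blob((h[...,0]>50)&(h[...,0]<90)&(h[...,1]>90)&(h[...,2]>35),gr)
    w,ce,s=blob((h[...,1]<75)&(h[...,2]>170),kn)
    return g,w,ce,s
E
python3 - <<'E'
from h import *
c=np.load("top0.npz");g,w,ce,s=measure(c,(194,306),(207,232))
print(ce,s)
r=cv2.minAreaRect(np.argwhere(g)[:,::-1].astype(np.float32));b=cv2.boxPoints(r);print(r,ray(c,b,.042))
ys,xs=np.where(g);P=ray(c,np.c_[xs,ys],.042)[:,:2];m=P.mean(0);v=np.linalg.svd(P-m,full_matrices=0)[2][0];v*=np.sign(v[0])
print("housing",m,np.degrees(np.arctan2(v[1],v[0])))
k=ray(c,[ce],.060);print("knob",k,(k[0,:2]-m)@v,np.cross(v,k[0,:2]-m))
c2=np.load("side0.npz");_,_,ce2,s2=measure(c2,(211,217),(268,215));print(ce2,s2,ray(c2,[ce2],.058))
# cabinet extents
print(ray(c,[[55,270],[42,383],[20,245]],.2), c["z_map"][330,20])
E
```

```text
[190.27717391 304.7173913 ] [183 297  15  16 184]
((205.93603515625, 232.56057739257812), (29.412113189697266, 72.60858154296875), 7.907163143157959) [[0.63036887 0.23505593 0.042     ]
 [0.76177073 0.22518674 0.042     ]
 [0.75472076 0.17196496 0.042     ]
 [0.62403974 0.18314906 0.042     ]]
housing [0.69185838 0.20470534] -4.2072821255524415
knob [[0.56155069 0.22017282 0.06      ]] -0.13109129771292596 0.0058657822450224415
[209.83333333 213.86904762] [204 210  14   9  84] [[0.56506093 0.226784   0.058     ]]
[[0.59457858 0.39827328 0.2       ]
 [0.42722576 0.40297664 0.2       ]
 [0.63216213 0.45945675 0.2       ]] 0.9158323<stdin>:7: DeprecationWarning: Arrays of 2-dimensional vectors are deprecated. Use arrays of 3-dimensional vectors instead. (deprecated in NumPy 2.0)
```

```bash
python3 -m creep '{"translation":[[0.624,-0.326,0],[0.624,-0.326,0],[0.624,-0.326,0],[0.624,-0.326,0],[0.624,-0.326,0]],"turn":[[0,0,0],[0,0,0],[0,0,0],[0,0,0],[0,0,0]],"grip":[1,1,1,1,1]}'
python3 -m creep '{"translation":[[0.624,-0.326,0],[0.624,-0.326,0],[0.624,-0.326,0],[0.624,-0.326,0],[0.624,-0.326,0]],"turn":[[0,0,0],[0,0,0],[0,0,0],[0,0,0],[0,0,0]],"grip":[1,1,1,1,1]}'
```

```text
time_s: 0.72
tool_pos: [0.4093, -0.4051, 0.2222]
tool_rot: [-180.0, 0.0, 19.5]
force: [-0.1, -0.2, 0.3]
grip_width: 0.0872
grasp_force: 0.0
time_s: 1.35
tool_pos: [0.6011, -0.1993, 0.2222]
tool_rot: [-180.0, 0.0, 19.5]
force: [0.9, 0.2, 0.6]
grip_width: 0.087
grasp_force: 0.0
```

```bash
python3 -m creep '{"translation":[[0.158,-0.632,0],[0.158,-0.632,0],[0.158,-0.632,0],[0.158,-0.632,0],[0.158,-0.632,0]],"turn":[[0,0,0],[0,0,0],[0,0,0],[0,0,0],[0,0,0]],"grip":[1,1,1,0.8,0.75]}'
python3 -m creep '{"translation":[[0.158,-0.632,0],[0.158,-0.632,0],[0.158,-0.632,0],[0,0,0],[0,0,0]],"turn":[[0,0,0],[0,0,0],[0,0,0],[0,0,-0.0526],[0,0,-0.0526]],"grip":[0.75,0.75,0.75,0.75,0.75]}'
python3 -m creep '{"translation":[[0,0,0],[0,0,0],[0,0,0],[0,0,0],[0,0,0]],"turn":[[0,0,-0.0526],[0,0,-0.0526],[0,0,-0.0526],[0,0,-0.0526],[0,0,-0.0526]],"grip":[0.75,0.75,0.75,0.75,0.75]}'
python3 - <<'E'
from cell import env
from h import *
c=env.read_camera("side");cv2.imwrite("pics/side1.png",cv2.resize(c["frame"][130:290,130:350,::-1],None,fx=3,fy=3))
c=env.read_camera("top");cv2.imwrite("pics/top1.png",c["frame"][:,:,::-1])
print(env.get_obs()["tool_pos"],env.get_obs()["tool_rot"])
E
```

```text
time_s: 1.98
tool_pos: [0.5751, 0.0603, 0.2222]
tool_rot: [180.0, 0.0, 19.5]
force: [0.4, 0.9, 0.4]
grip_width: 0.0742
grasp_force: 0.0
time_s: 2.6
tool_pos: [0.5602, 0.2155, 0.222]
tool_rot: [-180.0, 0.1, 38.8]
force: [0.1, 0.2, -0.1]
grip_width: 0.065
grasp_force: 0.0
time_s: 3.22
tool_pos: [0.5606, 0.2142, 0.222]
tool_rot: [-179.9, 0.0, 86.1]
force: [0.2, -0.4, -0.1]
grip_width: 0.0651
grasp_force: 0.0
[0.56060919 0.21426125 0.22197185] [-1.79941285e+02  1.60234693e-02  8.57664507e+01]
```

View pics/side1.png

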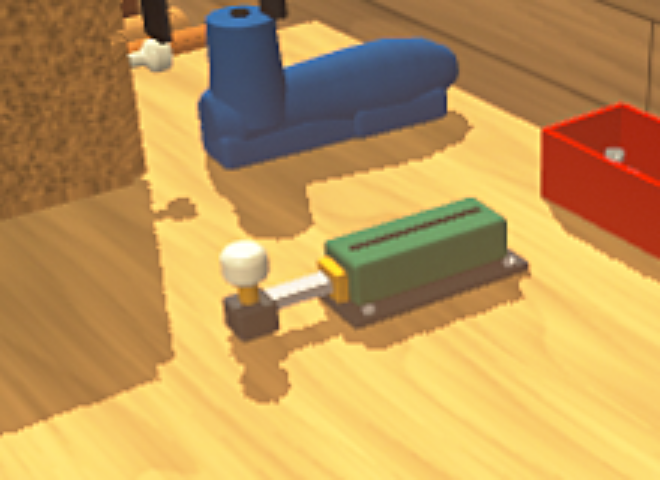

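The crop shows the white knob clear of the fingers, centred at crop (245,263), which is full-image (211.7,217.7). I'll check that against the ray from the top view.

```bash
python3 - <<'E'
from h import *
c=np.load("side0.npz");print(ray(c,[[211.5,217.5]],.057))
c=np.load("top0.npz");print(ray(c,[[194.5,306]],.058))
f=c["frame"];cv2.imwrite("pics/top0c.png",cv2.resize(f[180:330,150:250,::-1],None,fx=4,fy=4))
E
```

```text
[[0.56084886 0.21302469 0.057     ]]
[[0.5597157 0.2132394 0.058    ]]
```

View pics/top0c.png

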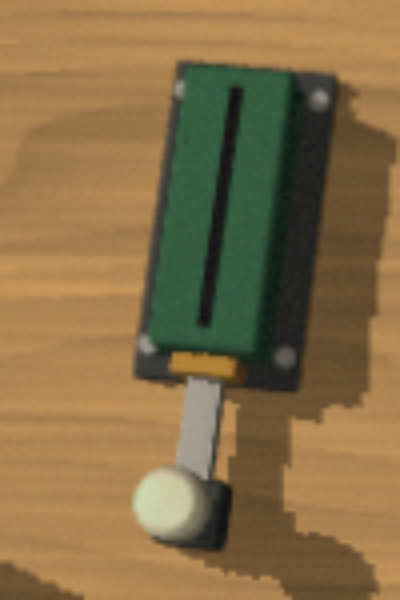

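The crop shows the knob centred at (170,503), or full-image (192.5,305.7), and the housing slot running from (236,88) to (204,325).

```bash
python3 - <<'E'
from h import *
c=np.load("top0.npz");q=lambda a,z:ray(c,np.array(a)/4+[150,180],z)
s=q([[236,88],[204,325]],.042);print(s,np.degrees(np.arctan2(*(s[0]-s[1])[1::-1])))
s=q([[182,68],[150,345],[293,72],[258,352]],.042);print([np.degrees(np.arctan2(*(s[i]-s[i+1])[1::-1])) for i in(0,2)])
print(q([[170,503]],.058))
s=q([[178,62],[134,377],[336,74],[298,388]],.006);print(s,[np.degrees(np.arctan2(*(s[i]-s[i+1])[1::-1])) for i in(0,2)])
E
```

```text
[[0.74812286 0.20141954 0.042     ]
 [0.64011885 0.20964104 0.042     ]] -4.353085857867856
[np.float64(-2.9945485940304044), np.float64(-4.07428572007019)]
[[0.56007237 0.21670618 0.058     ]]
[[0.77088133 0.23690618 0.006     ]
 [0.62217721 0.24816511 0.006     ]
 [0.76580807 0.16246851 0.006     ]
 [0.618421   0.17299646 0.006     ]] [np.float64(-4.3298135781289915), np.float64(-4.08573306846534)]
```

```bash
python3 -m creep '{"translation":[[0,0,0.575],[0,0,0.575],[0,0,0.575],[0,0,0.575],[0,0,0]],"turn":[[0,0,0],[0,0,0],[0,0,0],[0,0,0],[0,0,0]],"grip":[0.75,0.75,0.75,0.75,0.75]}' 30
python3 -m creep '{"translation":[[0,0,0],[0,0,0],[0,0,0],[0,0,0],[0,0,0]],"turn":[[0,0,0],[0,0,0],[0,0,0],[0,0,0],[0,0,0]],"grip":[0.3,0.3,0.3,0.3,0.3]}' 30
```

```text
time_s: 3.95
tool_pos: [0.5577, 0.2129, 0.0348]
tool_rot: [-179.6, 0.2, 85.6]
force: [0.0, -0.1, 0.9]
grip_width: 0.0654
grasp_force: 0.0
time_s: 4.58
tool_pos: [0.5612, 0.2145, 0.0392]
tool_rot: [180.0, 0.0, 85.7]
force: [-0.9, 0.5, 2.9]
grip_width: 0.0298
grasp_force: 30.0
```

```bash
python3 -m creep '{"translation":[[0,-0.2,0],[0,-0.2,0],[0,-0.2,0],[0,-0.2,0],[0,0,0]],"turn":[[0,0,0],[0,0,0],[0,0,0],[0,0,0],[0,0,0]],"grip":[0.3,0.3,0.3,0.3,0.3]}' 40
python3 - <<'E'
from cell import env
from h import *
c=env.read_camera("side");cv2.imwrite("pics/side2.png",cv2.resize(c["frame"][130:290,130:350,::-1],None,fx=3,fy=3))
E
```

```text
time_s: 5.2
tool_pos: [0.4976, 0.2195, 0.0392]
tool_rot: [179.9, -0.0, 85.8]
force: [0.8, 0.4, 1.4]
grip_width: 0.03
grasp_force: 40.0
```

View pics/side2.png

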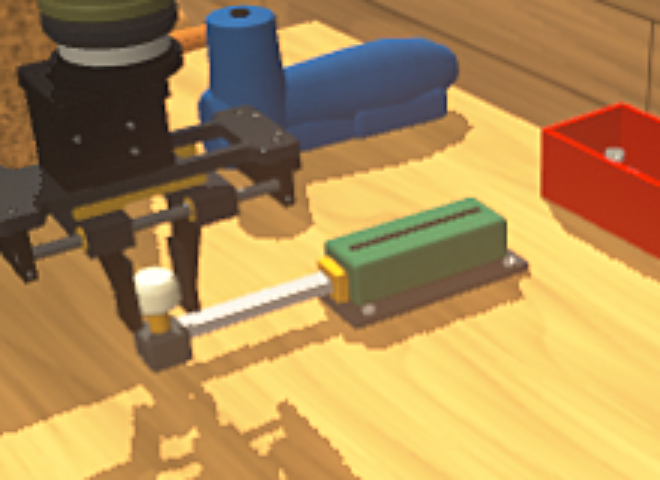

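The bar is well out, no red band shows yet, and the knob is between the fingers. I'll keep pulling gently towards the stop.

```bash
python3 -m creep '{"translation":[[0,-0.1,0],[0,-0.1,0],[0,-0.08,0],[0,0,0]],"turn":[[0,0,0],[0,0,0],[0,0,0],[0,0,0]],"grip":[0.3,0.3,0.3,0.3]}' 40
python3 -m creep '{"translation":[[0,-0.04,0],[0,-0.04,0]],"turn":[[0,0,0],[0,0,0]],"grip":[0.3,0.3]}' 40
python3 -m creep '{"translation":[[0,-0.04,0],[0,0,0]],"turn":[[0,0,0],[0,0,0]],"grip":[0.3,0.3]}' 40
```

```text
time_s: 5.75
tool_pos: [0.4768, 0.2211, 0.0392]
tool_rot: [179.8, -0.1, 85.7]
force: [4.6, 1.2, 0.8]
grip_width: 0.0299
grasp_force: 40.0
time_s: 6.0
tool_pos: [0.4715, 0.2216, 0.0392]
tool_rot: [179.7, -0.1, 85.7]
force: [8.1, 0.7, -2.3]
grip_width: 0.0304
grasp_force: 40.0
time_s: 6.25
tool_pos: [0.4706, 0.2217, 0.0393]
tool_rot: [179.5, -0.2, 85.6]
force: [14.3, 2.8, -8.9]
grip_width: 0.0297
grasp_force: 40.1
```

```bash
python3 -m creep '{"translation":[[0,-0.04,0],[0,0,0]],"turn":[[0,0,0],[0,0,0]],"grip":[0.3,0.3]}' 40
python3 - <<'E'
from cell import env
from h import *
c=env.read_camera("side");cv2.imwrite("pics/side3.png",cv2.resize(c["frame"][180:280,160:320,::-1],None,fx=5,fy=5))
E
```

```text
time_s: 6.5
tool_pos: [0.4706, 0.2217, 0.0393]
tool_rot: [179.2, -0.4, 85.6]
force: [23.3, 2.7, -17.9]
grip_width: 0.0301
grasp_force: 40.2
```

View pics/side3.png

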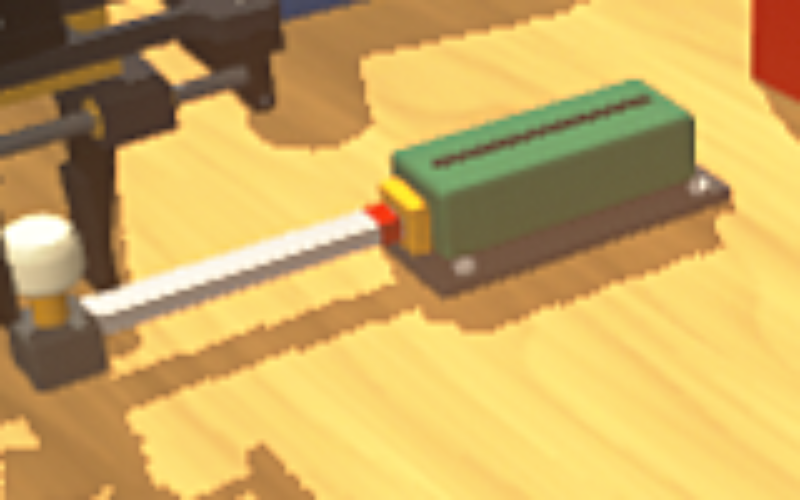

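The red band is out in full and the force climbs without any travel, so the bar is against its stop. I'll release and then rise.

```bash
python3 -m creep '{"translation":[[0,0,0],[0,0,0],[0,0,0],[0,0,0],[0,0,0]],"turn":[[0,0,0],[0,0,0],[0,0,0],[0,0,0],[0,0,0]],"grip":[0.9,0.9,0.9,0.9,0.9]}'
python3 -m creep '{"translation":[[0,0,-0.3],[0,0,-0.5],[0,0,-0.6],[0,0,-0.6],[0,0,0]],"turn":[[0,0,0],[0,0,0],[0,0,0],[0,0,0],[0,0,0]],"grip":[0.9,0.9,0.9,0.9,0.9]}'
python3 - <<'E'
from cell import env
from h import *
c=env.read_camera("side");cv2.imwrite("pics/side4.png",cv2.resize(c["frame"][180:280,160:320,::-1],None,fx=5,fy=5))
E
```

```text
time_s: 7.18
tool_pos: [0.4612, 0.2217, 0.0382]
tool_rot: [-179.9, 0.0, 85.8]
force: [0.3, 0.5, 0.5]
grip_width: 0.072
grasp_force: 0.0
time_s: 7.8
tool_pos: [0.4638, 0.2232, 0.2022]
tool_rot: [179.6, -0.1, 85.8]
force: [0.1, -0.1, -1.5]
grip_width: 0.0787
grasp_force: 0.0
```

View pics/side4.png

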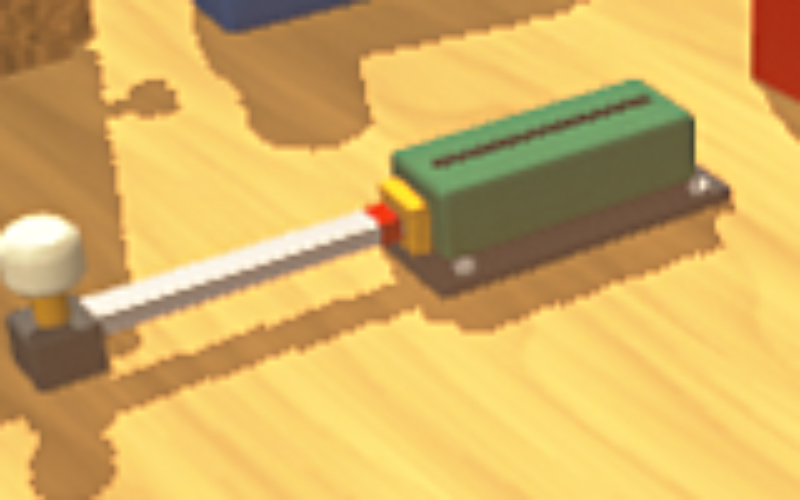

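The bar stayed out with the same red band showing at crop (382,222), and the gripper is clear of it. I'll hand in the job.

```bash
python3 -c "from cell import env; print(env.sign_off())"
```

```text
the job is handed in; nothing more can be done
None
```

The white-knobbed bar is pulled out to its stop with the red band showing, the gripper has let go and is clear, the black-knobbed gauge was not touched, and the job was handed in after about 8 s.

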